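Fetch the hemmed-in heat sink

ROBOT

A 7-joint arm with a two-finger parallel gripper is mounted at the origin on the work surface. World frame = base frame: x ahead of the robot, y to its left, z up, the work surface at z = 0. Lengths are in mm, angles in rad, forces in N, time in s.
With the tool pointing down it reaches from about 425 to 950 mm from the base axis. Payload 16.7 kg.
Tool frame: the origin (TCP) lies at the very end of the fingers, on their centre line; the grasp point (between the pads) lies bot.grip_depth behind it (bot.grip_depth is the distance from the TCP to the grasp point, in mm); z points along the fingers, y is the line along which they close (so a half turn about z gives the same grasp; the last joint's range is limited). The gripper opens to 94 mm and grips with 3 to 60 N. Pads are 16 mm wide; open, the fingers measure 119 mm over their backs; the gripper's body (75 mm by 177 mm) begins 78 mm behind the grasp point.
Start: joints at [1.133, 0.426, 0.074, 1.606, -0.034, 1.111, -0.067], TCP at [192.211, -647.016, 205.467] pointing down, gripper open.
Joint ranges: [-2.85, 2.85], [-0.5, 2.14], [-1.23, 1.37], [0.21, 2.46], [-1.02, 4.16], [0.16, 2.05], [-2.73, 2.73]. Speed limits (rad/s): [1.89, 1.89, 2.39, 2.39, 3.01, 3.01, 3.01].

INTERFACE

Orientations are given as a unit quaternion [w, x, y, z].
In Python, from station import bot gives the robot as it stands. The module is installed in compiled form; this text tells all that it offers. Calls block until the motion is done:
- bot.move_pose(position, orientation): joint-space move of the TCP to a pose.
- bot.move_l(position, rot=None, speed=150): straight line of the TCP; rot=None keeps the orientation; speed is the mean speed in mm/s.
- bot.goto_joints(angles): joint-space move.
- bot.gripper_to(opening, f_grip=None): opening from 0.0 (shut) to 1.0 (fully open); f_grip is the grip in N (None keeps the last); returns when the fingers have stopped.
- bot.dwell(seconds).
- bot.solve_ik(position, orientation): joint angles nearest the present ones, or None.
- bot.get_obs(): the state.
- bot.snapshot(name): name is "scene" or "side" or "wrist"; returns a dict with "img" (384x512x3 uint8, blue, green, red), "range_z" (384x512 float32, mm along the optical axis (not along the pixel's ray), 0 where there is no reading), "fx", "fy", "cx", "cy" (pixels), "dist" ([k1, k2, p1, p2, k3] as OpenCV has them; the pictures are not rectified), "R" (3x3) and "t" (3): a world point X has camera coordinates R X + t. Camera axes: x right, y down, z forward; pixel columns grow to the right and rows downward; lengths in mm; the calibration is good to about 2 mm. A picture is of the moment at which its call begins.
A pose or a line that the arm cannot do raises bot.IKError and nothing moves.
- bot.close_job(): hands the job in; it is judged then, once.
The state is a dict: "clock": time; "joint_pos": joint angles; "dq": joint speeds; "joint_torque": joint torques, N m; "position": TCP position; "tool_rot": TCP orientation; "wrist_force": force on the tool from outside, world axes, zero at the start; "torque": the same for the moment, N m; "opening": opening from 0.0 (shut) to 1.0 (fully open); "finger_force": force on a finger pad.
Only numpy, scipy, OpenCV 4.12 (cv2) and the standard library are available. Lean on these libraries where they do the work, as an engineer would, in place of code of your own. Each camera call takes 0.05 s, during which the arm holds its last target. There are 200 camera calls.

TASK

Fit the long finned heat sink from the steel tray onto the inverter board: first clear the three tall parts that hem it in (capacitor can, capacitor block, coil) out onto the black rubber mat, standing upright and released, leaving the heat sink where it lies until all three stand there. Then set the heat sink gently, fins up, on the bare grey pad of the green board, squarely within its white outline, and only after that put the three tall parts back in the tray, upright, each exactly where it stood at the start. Never topple a tall part, and leave the solder spool and the multimeter undisturbed.

Things in the scene. Friction and masses are not known exactly. Their poses are not given: they have to be found in the camera images.
- heatsink_mid (a point): aluminium heat sink with upright fins, a loose block 44 mm (its x) by 120 mm (its y) by 50 mm high, flat outer faces, about 0.45 kg, lying in the middle of the steel tray. The point is its centre, 25 mm above its underside. Too long to grip lengthwise: grip it across the 44 mm, on its two long faces. At the start tall parts stand 6 to 8 mm from both long faces.
- can_mid (a point): tall upright round capacitor can, black sleeve with an aluminium top and two brass terminals (4 mm high), 44 mm diameter, 100 mm high, about 0.22 kg, loose. The point is its centre, 50 mm above its underside; z is up along it.
- block_mid (a point): tall upright square capacitor block, grey, two brass terminals on top (4 mm high), 40 by 40 mm (its x and y), 94 mm high, about 0.22 kg, loose. The point is its centre, 47 mm above its underside; z is up along it.
- coil_mid (a point): tall upright copper coil on a black bobbin, round end flanges 42 mm diameter and 6 mm thick, winding 38 mm diameter between them, 88 mm high in all, about 0.26 kg, loose. The point is its centre, 44 mm above its underside; z is up along it.
- tray_floor (a point): fixed dark steel tray, 190 mm (its x) by 220 mm (its y), floor 3 mm above the table, rim 10 mm high. The point is the middle of its floor, where the heat sink lies along tray y. Painted squares at tray (x, y) = (-50, -36), (-50, +36), (+50, 0) mm each bear one tall part, in an order that differs by start; all parts are turned as the tray is. The two front ones stand about 30 mm apart.
- mat_top (a point): fixed black rubber mat, 150 mm (its x) by 220 mm (its y), 3 mm thick, two steel studs at its far corners: the side area. The point is the middle of its upper side.
- pad (a point): middle of the bare grey pad on the fixed green circuit board (board 160 mm (x) by 220 mm (y), 6 mm thick; the point is on its upper side). Pad 48 mm (x) by 124 mm (y) with a white outline; the heat sink's long side goes along pad y, either way round. Small components up to 22 mm high stand on the board near its two y ends, beyond 88 mm from the point.
- spool_mid (a point): bystander: solder spool standing on its flange, 54 mm diameter, 38 mm high, loose; the point is its centre. Not to be disturbed.
- meter_mid (a point): bystander: orange multimeter lying face up, 80 mm (its x) by 150 mm (its y) by 36 mm (dial to 45 mm), loose; the point is its centre. Not to be disturbed.

How it is judged:
By the outcome, as a careful person would: the job done as asked, in the order asked, and still so for the second after the job is handed in, with the robot touching nothing.
It also fails if it takes over 144 s, if anything falls off the work surface, if the arm or the gripper's body presses on something with over 40 N, if the wrist force passes 120 N, or if a joint passes its speed limit or range.

## Working session

There is one attempt and no reset: what is moved stays moved. The work goes in short steps, each a Python script; the robot and the scene stay as the last script left them, time stands still between calls to the robot, and variables do not carry over. Pictures are saved under pics/ and viewed, at most 17 in all, crops included, and the job is handed in when it is done.

```bash
mkdir -p pics; python3 - <<'E'
from station import bot
import cv2,numpy as np,pickle
o=bot.get_obs();print({k:np.round(v,3).tolist() for k,v in o.items()},bot.grip_depth)
S={n:bot.snapshot(n) for n in("scene","side")}
pickle.dump(S,open('s0.pkl','wb'))
for n in S:
    s=S[n];cv2.imwrite(f'pics/{n}0.png',cv2.resize(s['img'],(800,600)));print(n,s['fx'],s['fy'],s['cx'],s['cy'],s['dist'],s['R'],s['t'])
E
```

```text
{'clock': 0.0, 'joint_pos': [1.132, 0.427, 0.074, 1.607, -0.034, 1.111, -0.067], 'dq': [0.0, 0.001, -0.0, -0.0, -0.002, -0.0, 0.001], 'joint_torque': [-0.001, -93.582, 3.668, -45.42, -0.049, 0.02, 0.0], 'position': [192.07, -646.625, 204.752], 'tool_rot': [-0.001, 0.99, 0.144, -0.0], 'wrist_force': [-0.102, 0.462, 0.929], 'torque': [-0.015, -0.006, 0.043], 'finger_force': 0.0, 'opening': 0.997} 18.8
scene 380.44283830593747 380.44283830593747 248.229125482414 194.70303303923455 [-0.04276276  0.          0.          0.          0.        ] [[ 0.71991827  0.69402967  0.00636393]
 [ 0.52671393 -0.54034427 -0.65620157]
 [-0.45198465  0.47576347 -0.75455881]] [-401.30779551 -255.2897091  1310.99830683]
side 377.31852861834915 377.31852861834915 253.81197303992585 196.17163453815323 [-0.00307629  0.          0.          0.          0.        ] [[-0.72608384 -0.68729302  0.0207498 ]
 [-0.34320504  0.33609628 -0.87706875]
 [ 0.5958293  -0.64394688 -0.47991651]] [401.54468603 258.2611137  745.50524027]
```

View pics/scene0.png

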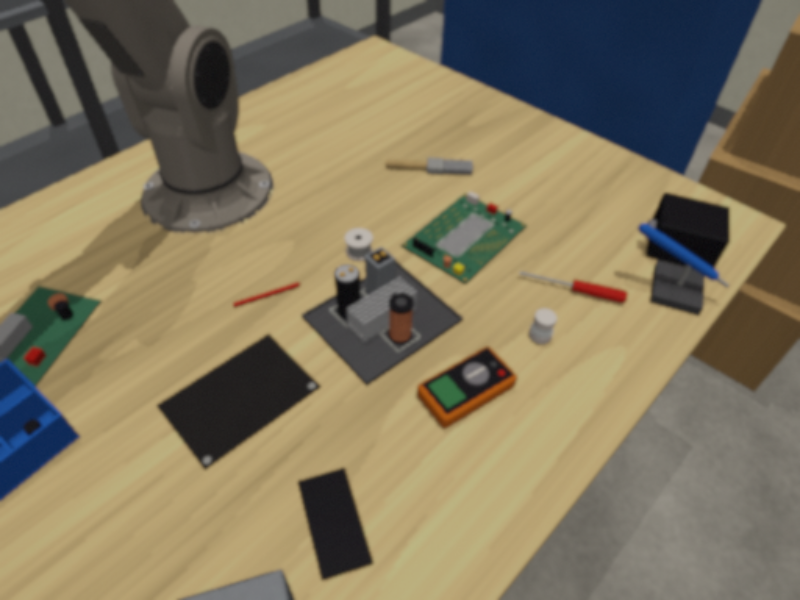

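View pics/side0.png

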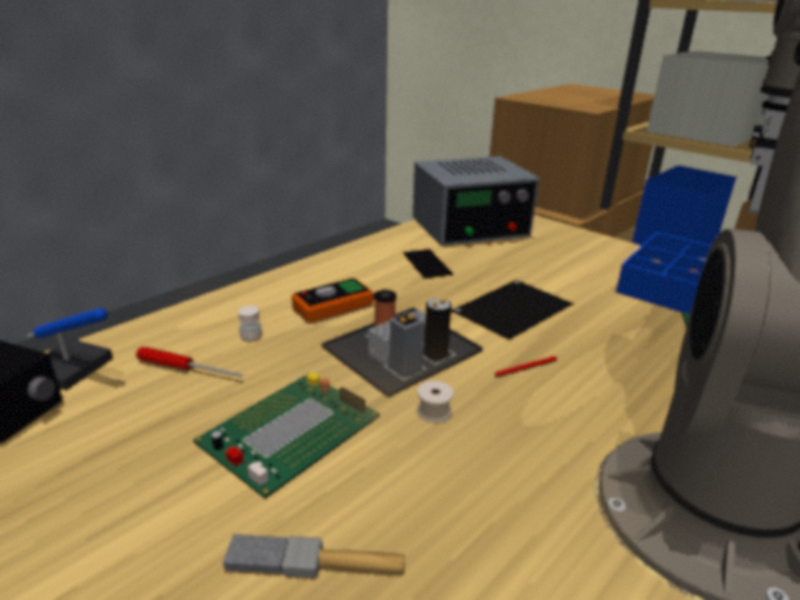

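The scene view shows the black mat around (240,400), the tray around (382,318) with the can (348,290) and block (378,265) on its front side and the coil (401,318) behind, and the board around (465,237). The spool is at (358,242) and the meter at (467,385). I'll back-project these, then look from above with the wrist camera.

```bash
cat > h.py <<'E'
from station import bot
import cv2,numpy as np,pickle
from scipy.spatial.transform import Rotation as Ro
def proj(s,X):
    K=np.array([[s['fx'],0,s['cx']],[0,s['fy'],s['cy']],[0,0,1]])
    return cv2.projectPoints(np.asarray(X,float).reshape(-1,1,3),cv2.Rodrigues(np.array(s['R']))[0],np.array(s['t'],float),K,np.array(s['dist']))[0][:,0]
def back(s,px,z):
    """pixels -> world points on plane z"""
    K=np.array([[s['fx'],0,s['cx']],[0,s['fy'],s['cy']],[0,0,1]])
    u=cv2.undistortPoints(np.asarray(px,float).reshape(-1,1,2),K,np.array(s['dist']))[:,0]
    R=np.array(s['R']);C=-R.T@s['t'];d=np.c_[u,np.ones(len(u))]@R
    z=np.broadcast_to(z,len(u))
    return C+d*((z-C[2])/d[:,2])[:,None]
def quat(a):
    """tool down, tool y (closing line) at world angle a"""
    y=np.array([np.cos(a),np.sin(a),0]);z=np.array([0,0,-1.]);x=np.cross(y,z)
    q=Ro.from_matrix(np.c_[x,y,z]).as_quat();return np.array([q[3],q[0],q[1],q[2]])
E
python3 - <<'E'
from h import *
S=pickle.load(open('s0.pkl','rb'));s=S['scene'];k=1/1.5625
def P(n,p,z):
    r=back(s,np.array(p)*k,z)[:,:2];print(n,r.round(0).tolist(),'c',r.mean(0).round(1));return r
P('tray',[(303,317),(367,382),(462,318)],8)
P('mat',[(160,406),(268,336),(319,385),(206,467)],3)
P('board',[(403,243),(468,194),(525,228),(463,281)],6)
P('can',[(347,272)],103);P('block',[(379,258)],97);P('coil',[(402,301)],91);P('spool',[(358,236)],38)
P('meter',[(418,391),(487,348),(516,376),(445,425)],20)
o=bot.get_obs();w=bot.snapshot('wrist');R=np.array(w['R']);C=-R.T@w['t'];q=o['tool_rot']
T=Ro.from_quat([q[1],q[2],q[3],q[0]]).as_matrix()
print('cam in tool',T.T@(C-o['position']),'R',(R@T).round(3),w['fx'])
E
```

```text
tray [[439.0, -96.0], [620.0, -114.0], [644.0, 101.0]] c [567.8 -36.4]
mat [[413.0, -375.0], [425.0, -165.0], [565.0, -170.0], [553.0, -384.0]] c [ 488.9 -273.6]
board [[435.0, 171.0], [430.0, 385.0], [584.0, 381.0], [587.0, 174.0]] c [508.8 277.6]
can [[485.0, -25.0]] c [484.5 -24.6]
block [[495.0, 41.0]] c [495.3  41.3]
coil [[588.0, 0.0]] c [5.885e+02 5.000e-01]
spool [[381.0, 99.0]] c [381.1  98.8]
meter [[696.0, -74.0], [722.0, 70.0], [791.0, 58.0], [766.0, -91.0]] c [743.9  -9.3]
cam in tool [ 6.56329363e+01 -7.54986341e-03 -1.80871446e+02] R [[ 0.001  1.     0.001]
 [-0.973  0.001 -0.23 ]
 [-0.23  -0.001  0.973]] 320.83308620588764
```

```bash
python3 - <<'E'
from h import *
a=np.radians(-95);W={}
for n,p in(('mat',(545,-272,340)),('board',(575,278,330)),('tray',(590,-5,350))):
    bot.move_pose(p,quat(a)); bot.dwell(.3); W[n]=bot.snapshot('wrist');o=bot.get_obs()
    print(n,o['position'].round(1),o['joint_pos'].round(2),o['clock'])
    cv2.imwrite(f'pics/w_{n}.png',cv2.resize(W[n]['img'],(800,600)))
pickle.dump(W,open('w0.pkl','wb'))
for nm,p,a in(('can',(485,-25,60),-5),('can',(485,-25,60),175),('block',(495,41,60),-5),('block',(495,41,60),175),('coil',(588,0,35),85),('coil',(588,0,35),-95),('hs',(540,5,10),-5),('hs',(540,5,10),175),('pad',(509,278,15),-2),('pad',(509,278,15),178),('mat',(460,-350,60),-5),('mat',(460,-350,60),175)):
    q=bot.solve_ik(p,quat(np.radians(a)));print(nm,a,None if q is None else np.round(q,2))
E
```

```text
mat [ 544.9 -272.3  339.9] [ 0.45  0.23 -0.11  1.58  0.03  1.33 -1.32] 2.425
board [575.1 277.7 330. ] [-0.17  0.33 -0.5   1.51  0.16  1.35 -2.34] 4.7583
tray [590.1  -4.3 349.9] [ 0.24  0.22 -0.41  1.59  0.09  1.35 -1.84] 6.2083
can -5 [ 0.39  0.37 -0.55  2.12  0.28  0.72 -0.43]
can 175 [-0.88  0.53  1.02  2.19 -0.66  0.77 -2.64]
block -5 [ 0.28  0.39 -0.58  2.1   0.32  0.74 -0.59]
block 175 [-1.1   0.7   1.21  2.17 -0.87  0.9  -2.58]
coil 85 [ 0.64  0.72 -1.02  1.89  0.75  0.97  0.76]
coil -95 [ 0.17  0.51 -0.36  1.92  0.25  0.75 -1.99]
hs -5 [ 0.3   0.52 -0.53  2.03  0.4   0.69 -0.57]
hs 175 [-0.76  0.64  0.82  2.09 -0.72  0.72 -2.69]
pad -2 [-0.09  0.6  -0.68  1.93  0.52  0.79 -1.09]
pad 178 [ 0.15  0.76 -1.03  1.92  0.81  0.95  1.83]
mat -5 [ 0.83  0.47 -0.36  1.93  0.23  0.79  0.25]
mat 175 [ 0.55  0.44 -0.02  1.95  0.01  0.75 -2.7 ]
```

View pics/w_tray.png

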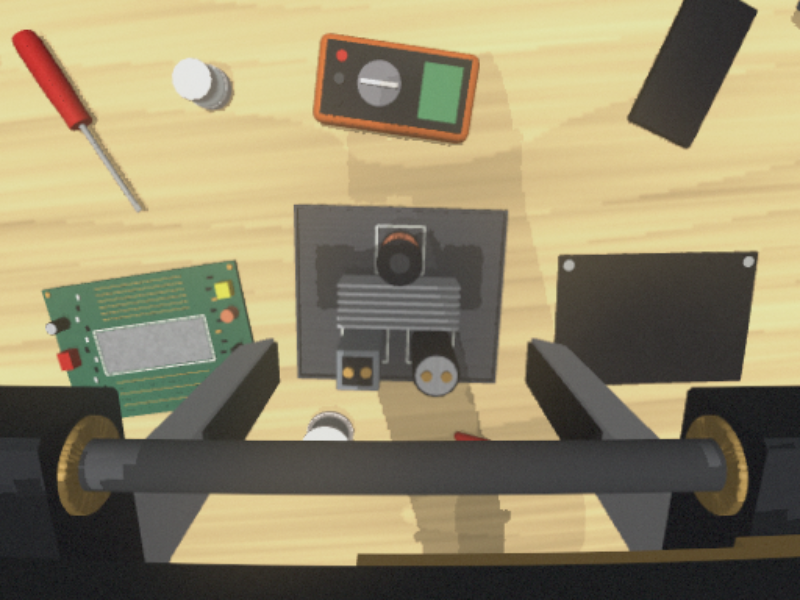

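View pics/w_board.png

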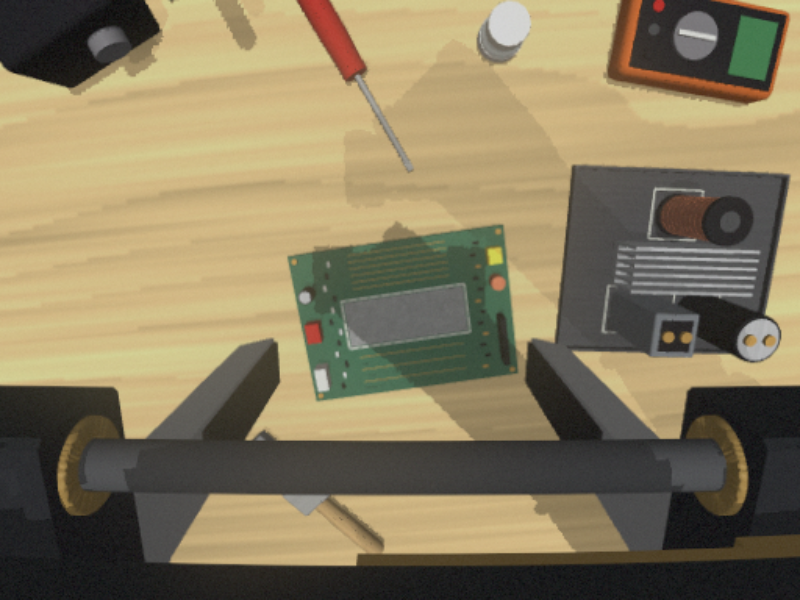

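The wrist views show the tray with corners at about (294,205), (508,210), (496,383) and (298,379), and the board pad from about (341,302) to (470,333). Next I'll enlarge both.

```bash
python3 - <<'E'
from h import *
W=pickle.load(open('w0.pkl','rb'))
def crop(n,x,y,w,h,k,f):
    c=W[n]['img'][y:y+h,x:x+w];c=cv2.convertScaleAbs(c,alpha=1.4);cv2.imwrite(f,cv2.resize(c,None,fx=k,fy=k,interpolation=cv2.INTER_CUBIC))
crop('tray',182,125,150,130,4.6,'pics/c_tray.png')
crop('board',180,138,155,124,4.8,'pics/c_board.png')
E
```

```text
(no output)
```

View pics/c_tray.png

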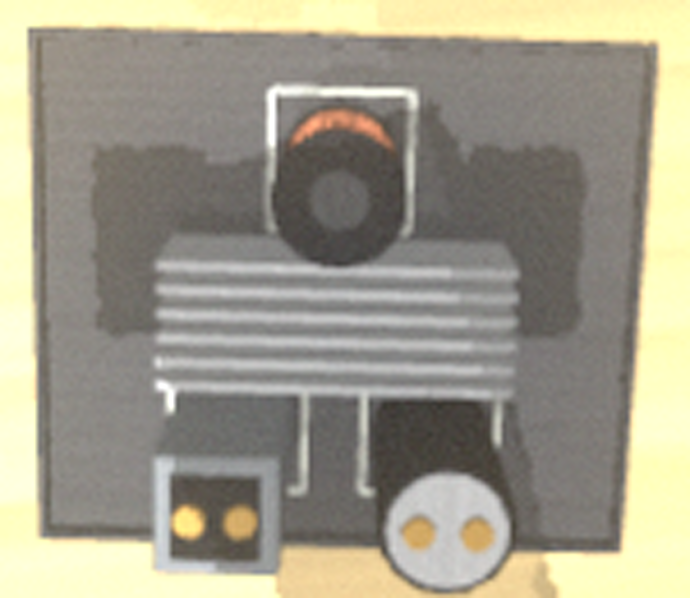

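View pics/c_board.png

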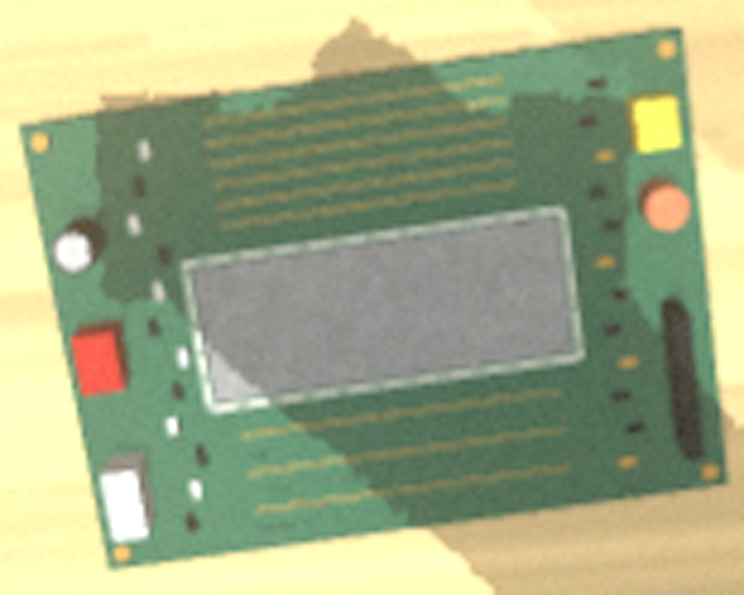

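```bash
cat >> h.py <<'E'
def rect(name,P,w,h):
    """P: corners in order (+x,+y),(+x,-y),(-x,-y),(-x,+y); fit of known size -> x,y,theta"""
    M=np.array([(w,h),(w,-h),(-w,-h),(-w,h)])/2.;c=P.mean(0);D=P-c
    th=np.arctan2((M[:,0]*D[:,1]-M[:,1]*D[:,0]).sum(),(M*D).sum());r=np.array([[np.cos(th),-np.sin(th)],[np.sin(th),np.cos(th)]])
    print(name,c.round(1),'deg',np.degrees(th).round(2),'res',(D-M@r.T).round(1).tolist());return c,th
E
python3 - <<'E'
from h import *
W=pickle.load(open('w0.pkl','rb'))
def b(n,px,k,off,z): return back(W[n],(np.array(px)+.5)/k-.5+off,z)[:,:2]
T=lambda px,z:b('tray',px,4.6,(182,125),z);B=lambda px,z:b('board',px,4.8,(180,138),z)
c,th=rect('tray',T([(29,28),(657,43),(618,550),(40,536)],10),190,220)
rect('block',T([(152,457),(281,458),(278,573),(155,571)],97),40,40)
rect('hs',T([(155,262),(519,270),(515,395),(157,390)],53),44,120)
can=T([(449.5,531)],103)[0];coil=T([(340,199)],91)[0]
r=np.array([[np.cos(th),-np.sin(th)],[np.sin(th),np.cos(th)]])
print('can',can.round(1),'coil',coil.round(1))
for p in((-50,36),(-50,-36),(50,0)):print(p,(c+r@p).round(1))
rect('pad',B([(182,262),(566,207),(584,357),(210,412)],6),48,124)
rect('board',B([(21,127),(682,28),(727,484),(110,568)],6),160,220)
m=back(W['mat'],np.array([(0,0)]),3)
E
```

```text
tray [536.8   4.9] deg -6.39 res [[-0.9, -0.6], [-0.2, 0.3], [0.7, 0.9], [0.4, -0.5]]
block [490.8  45.7] deg -5.81 res [[-1.1, 0.0], [-0.7, -0.0], [1.0, 0.6], [0.9, -0.5]]
hs [536.2   4.4] deg -5.87 res [[0.1, 0.3], [-0.5, 0.0], [0.3, -0.6], [0.1, 0.2]]
can [481.9 -26.4] coil [586.1  -1.3]
(-50, 36) [491.1  46.3]
(-50, -36) [483.1 -25.3]
(50, 0) [586.5  -0.6]
pad [504.  279.7] deg 3.56 res [[2.7, 3.3], [2.6, -3.0], [-2.2, -3.1], [-3.1, 2.8]]
board [504.2 280. ] deg 3.4 res [[-0.4, -0.2], [0.0, 0.1], [0.0, 0.3], [0.3, -0.1]]
```

View pics/w_mat.png

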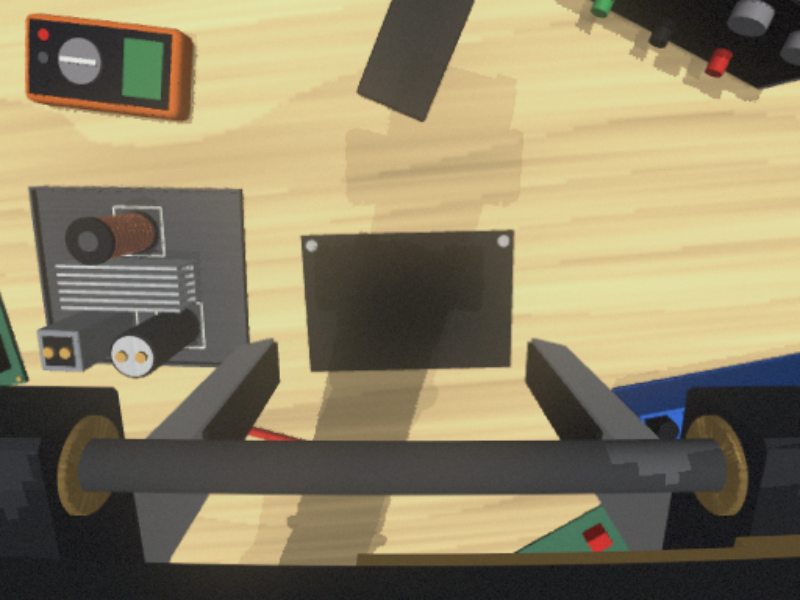

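The mat shows at (302,237), (514,231), (510,366) and (311,371). The tray, heat sink and part estimates agree to about 1 mm, so I can start with the coil.

```bash
cat >> h.py <<'E'
def rot2(t):return np.array([[np.cos(t),-np.sin(t)],[np.sin(t),np.cos(t)]])
TC,TT=np.array([536.6,4.7]),np.radians(-6.1)
tray=lambda x,y:TC+rot2(TT)@(x,y)
W0=pickle.load(open('w0.pkl','rb'))
import io,contextlib
with contextlib.redirect_stdout(io.StringIO()):
    MC,MT=rect('mat',back(W0['mat'],np.array([(302,237),(514,231),(510,366),(311,371)])/1.5625,3)[:,:2],150,220)
mat=lambda x,y:MC+rot2(MT)@(x,y)
HI=190
AX,AY=TT,TT-np.pi/2   # closing along tray x / tray y
# name: (tray spot, mat spot, closing angle in tray, on mat, TCP z)
J=dict(coil=(tray(50,0),mat(0,-68),AY,AX,34),can=(tray(-50,-36),mat(0,0),AX,AX,62),block=(tray(-50,36),mat(0,68),AX,AX,62))
def say(t):
    o=bot.get_obs();print(t,'t',round(o['clock'],1),'pos',o['position'].round(1),'F',o['wrist_force'].round(1),'op',round(o['opening'],3),'ff',round(o['finger_force'],1))
def go(xy,a,z,speed=300): bot.move_l([*xy,z],quat(a),speed)
def pick(xy,a,z,f):
    bot.gripper_to(1.0)
    go(xy,a,HI,350);go(xy,a,z+15,250);go(xy,a,z,60);bot.dwell(.2)
    say('pre');bot.gripper_to(0.0,f);bot.dwell(.2);say('gripped');go(xy,a,z+12,50)
    go(xy,a,HI,200);say('lifted')
def place(xy,a,z,op=.85):
    go(xy,a,HI,300);go(xy,a,z+15,200);go(xy,a,z+2,40);bot.dwell(.3)
    f0=bot.get_obs()['wrist_force'][2]
    for d in np.arange(1.5,-1.6,-.5):
        go(xy,a,z+d,20);bot.dwell(.1)
        if bot.get_obs()['wrist_force'][2]-f0>1.2:break
    print('contact d',d);say('down');bot.gripper_to(op);bot.dwell(.2)
    go(xy,a,z+15,60);go(xy,a,HI,250)
E
python3 - <<'E'
from h import *
print('mat',MC,np.degrees(MT),{k:(v[0].round(1),v[1].round(1)) for k,v in J.items()})
t,m,at,am,z=J['coil']
pick(t,at,z,25)
place(m,am,z)
say('end');s=bot.snapshot('wrist');cv2.imwrite('pics/w1.png',cv2.resize(s['img'],(640,480)))
E
```

```text
mat [ 483.66628364 -274.69184225] -3.517008601976632 {'coil': (array([586.3,  -0.6]), array([ 479.5, -342.6])), 'can': (array([483.1, -25.8]), array([ 483.7, -274.7])), 'block': (array([490.7,  45.8]), array([ 487.8, -206.8]))}
pre t 8.3 pos [586.5  -0.6  34.2] F [ 0.3  0.6 -0.2] op 1.001 ff 0.0
gripped t 9.4 pos [586.3  -0.7  34. ] F [ 0.  -0.2  0.4] op 0.438 ff 25.0
lifted t 10.7 pos [585.6  -0.7 188.8] F [ 0.6 -0.4 -3.7] op 0.434 ff 25.0
contact d -0.5
down t 16.0 pos [ 479.8 -342.7   33.9] F [-0.7  1.   5.6] op 0.438 ff 25.0
end t 18.1 pos [ 479.1 -342.4  189.5] F [-0.3 -0.4  0.6] op 0.85 ff 0.0
```

View pics/w1.png

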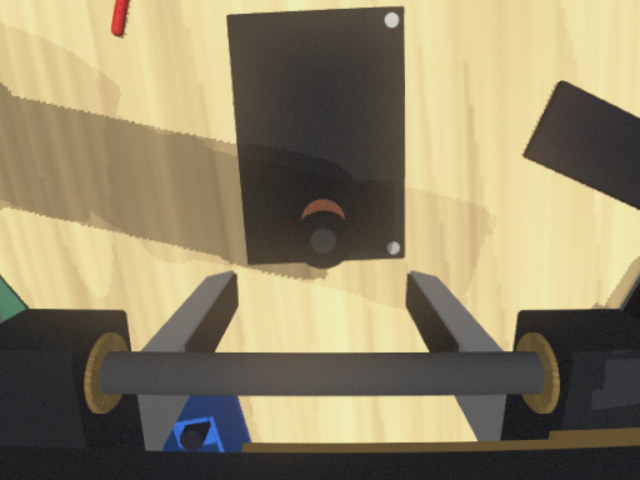

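The coil stands upright on the mat, with its top at (323,240), inside the mat edge. Next are the can and the block.

```bash
python3 - <<'E'
from h import *
for n in('can','block'):
    t,m,at,am,z=J[n];print(n);pick(t,at,z,25)
    if bot.get_obs()['finger_force']<10: raise SystemExit('lost')
    place(m,am,z)
say('end')
go(tray(0,0),AX,260,350);bot.dwell(.3);s=bot.snapshot('wrist');pickle.dump(s,open('w2.pkl','wb'));S=bot.snapshot('side');S2=bot.snapshot('scene')
cv2.imwrite('pics/w2.png',cv2.resize(s['img'],(800,600)))
k=3;cv2.imwrite('pics/s2.png',np.vstack([cv2.resize(S['img'][165:265,200:400],None,fx=k,fy=k),cv2.resize(S2['img'][200:300,90:290],None,fx=k,fy=k)]))
E
```

```text
can
pre t 20.9 pos [483.2 -25.7  62.3] F [ 0.2 -0.3  0.6] op 1.003 ff 0.0
gripped t 21.9 pos [483.1 -25.8  62. ] F [ 0.6  0.1 -1. ] op 0.466 ff 25.0
lifted t 23.0 pos [482.4 -26.  189. ] F [-0.2  0.5 -1.7] op 0.462 ff 25.0
contact d -0.5
down t 27.3 pos [ 483.9 -274.8   62. ] F [-1.7  0.8  5.6] op 0.469 ff 25.0
block
pre t 31.9 pos [490.9  45.9  62.3] F [ 0.3 -0.2 -0.4] op 0.999 ff 0.0
gripped t 33.0 pos [490.7  45.8  62. ] F [ 0.5  0.5 -1.3] op 0.428 ff 25.0
lifted t 34.1 pos [490.1  45.5 189. ] F [-0.5  0.1 -2.1] op 0.427 ff 25.0
contact d -0.5
down t 38.4 pos [ 488.1 -206.9   61.8] F [-0.3 -0.6  5.5] op 0.425 ff 25.0
end t 40.3 pos [ 487.7 -206.9  190.1] F [-0.2  0.4 -0.2] op 0.853 ff 0.0
```

View pics/w2.png

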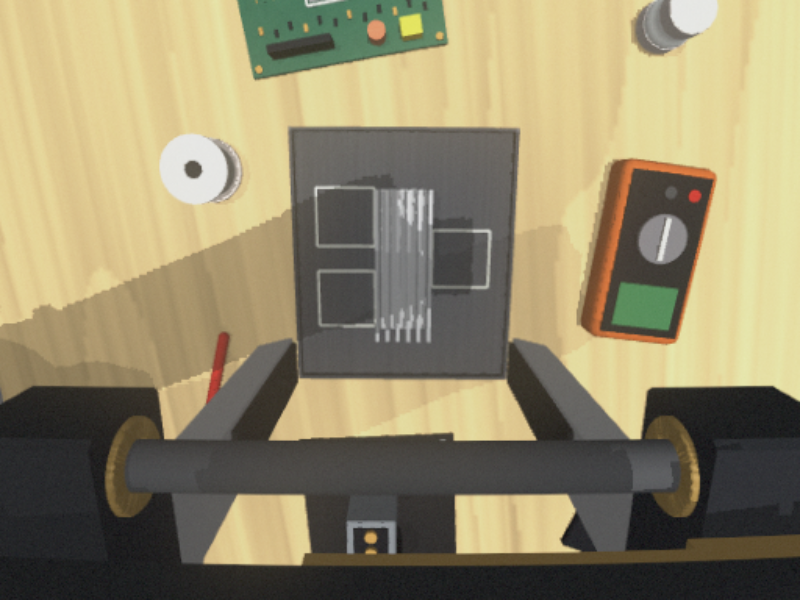

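View pics/s2.png

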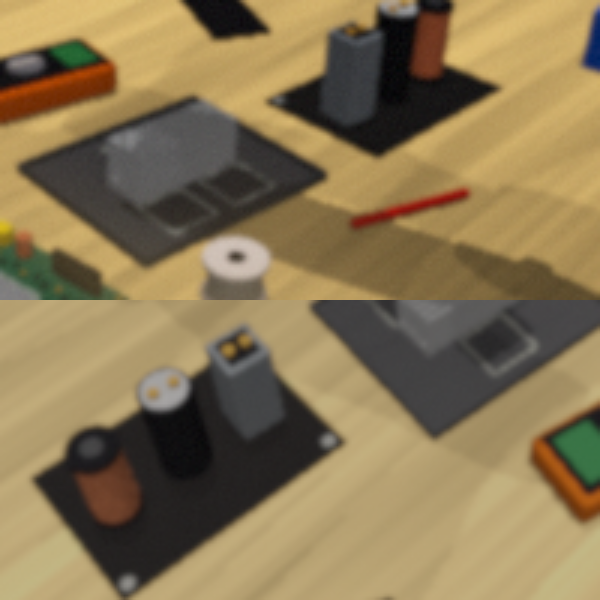

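All three parts stand upright on the mat. The tray view shows the empty squares at (316..376,187..247), (318..376,270..326) and (432..491,230..289), with the heat sink between y=190 and y=342 near x=405. I'll check these positions against my estimates.

```bash
python3 - <<'E'
from h import *
s=pickle.load(open('w2.pkl','rb'))
b=lambda px,z:back(s,(np.array(px)+.5)/1.5625-.5,z)[:,:2]
for n,p,c in(('block sq',[(376,187),(376,247),(316,246),(316,187)],(-50,36)),('can sq',[(376,270),(376,326),(319,326),(318,270)],(-50,-36)),('coil sq',[(491,231),(489,289),(433,288),(432,230)],(50,0))):
    q=b(p,3);C=q.mean(0);print(n,C.round(1),'planned',tray(*c).round(1))
rect('tray',b([(519,128),(506,379),(301,378),(290,127)],10),190,220)
rect('hs',b([(433,190),(431,342),(376,341),(377,190)],53),44,120)
c=cv2.convertScaleAbs(s['img'][110:225,195:325],alpha=1.6);cv2.imwrite('pics/c2.png',cv2.resize(c,None,fx=5.2,fy=5.2,interpolation=cv2.INTER_CUBIC))
E
```

```text
block sq [491.3  45.6] planned [490.7  45.8]
can sq [482.9 -26.1] planned [483.1 -25.8]
coil sq [587.4  -2.3] planned [586.3  -0.6]
tray [537.4   4.2] deg -6.36 res [[-0.9, 0.0], [-0.7, -0.0], [0.8, 0.1], [0.7, -0.1]]
hs [537.4   4. ] deg -6.66 res [[-0.8, 0.3], [0.3, -0.3], [-0.3, 0.2], [0.8, -0.2]]
```

View pics/c2.png

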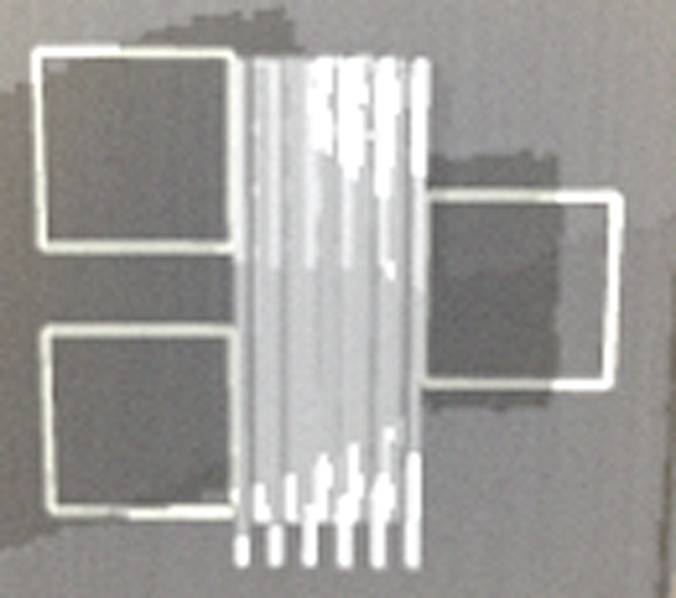

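```bash
python3 - <<'E'
from h import *
pick((537.0,4.3),TT,10,35)
if bot.get_obs()['finger_force']<15: raise SystemExit('lost')
p,a,z=(504.2,279.7),np.radians(3.5),13
go(p,a,HI,250);go(p,a,z+15,150);go(p,a,z+1.5,30);bot.dwell(.3)
f0=bot.get_obs()['wrist_force'][2]
for d in np.arange(1.25,-1.6,-.25):
    go(p,a,z+d,15);bot.dwell(.1)
    if bot.get_obs()['wrist_force'][2]-f0>1.5:break
print('d',d);say('down');bot.gripper_to(.75);bot.dwell(.2);go(p,a,z+15,50);go(p,a,HI,200)
go(np.array(p)+(0,10),a,250,200);bot.dwell(.3);s=bot.snapshot('wrist');say('end');pickle.dump(s,open('w3.pkl','wb'))
cv2.imwrite('pics/w3.png',cv2.resize(cv2.convertScaleAbs(s['img'][60:245,150:370],alpha=1.3),None,fx=3.2,fy=3.2,interpolation=cv2.INTER_CUBIC))
E
```

```text
pre t 43.8 pos [537.1   4.3  10.2] F [ 0.2  0.1 -0.3] op 1.002 ff 0.0
gripped t 44.8 pos [537.    4.3  10. ] F [ 0.8 -1.  -0.3] op 0.469 ff 35.0
lifted t 46.2 pos [536.3   4.1 188.9] F [ 0.3  0.3 -5.6] op 0.464 ff 35.0
d -0.25
down t 52.0 pos [504.2 279.7  13. ] F [-3.4 -1.4  6.1] op 0.468 ff 35.0
end t 55.1 pos [504.  289.5 249.4] F [-0.1  1.2  0.5] op 0.749 ff 0.0
```

View pics/w3.png

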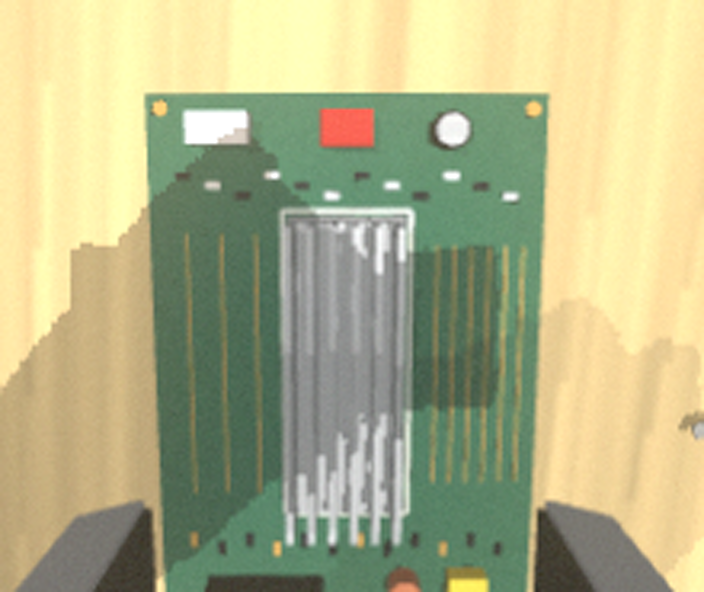

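```bash
python3 - <<'E'
from h import *
s=pickle.load(open('w3.pkl','rb'))
b=lambda px,z:back(s,(np.array(px)+.5)/3.2-.5+(150,60),z)[:,:2]
rect('board',b([(548,95),(146,94)],6)[[0,0,1,1]],160,1)
c,th=rect('pad',b([(414,210),(408,517),(286,517),(281,211)],6)[:,:],53,130)
h,t2=rect('hs',b([(408,221),(401,545),(287,545),(284,222)],56),44,120)
print('hs in pad',rot2(th).T@(h-c),np.degrees(t2-th))
# predicted outline of heat sink base/top if centred on the measured pad
for z in(6,56):
    X=[[*(c+rot2(th)@q),z] for q in((22,60),(22,-60),(-22,-60),(-22,60))]
    print(z,((proj(s,X)-(150,60)+.5)*3.2-.5).round(0).tolist())
c=cv2.convertScaleAbs(s['img'][122:234,230:288],alpha=1.6);cv2.imwrite('pics/c3.png',cv2.resize(cv2.rotate(c,cv2.ROTATE_90_CLOCKWISE),None,fx=7,fy=7,interpolation=cv2.INTER_CUBIC))
E
```

```text
board [498.1 389.6] deg 3.4 res [[-0.1, -0.5], [-0.2, 0.5], [0.1, 0.5], [0.2, -0.5]]
pad [505.1 279. ] deg 3.52 res [[0.5, 0.5], [-0.1, -0.2], [-0.0, -0.2], [-0.4, -0.0]]
hs [504.  280.4] deg 3.27 res [[0.2, 1.6], [-0.0, -1.2], [0.0, -1.4], [-0.2, 1.0]]
hs in pad [-0.96969643  1.44032969] -0.2561141564838741
6 [[401.0, 224.0], [398.0, 506.0], [296.0, 505.0], [293.0, 224.0]]
56 [[409.0, 229.0], [404.0, 545.0], [290.0, 545.0], [286.0, 229.0]]
```

View pics/c3.png

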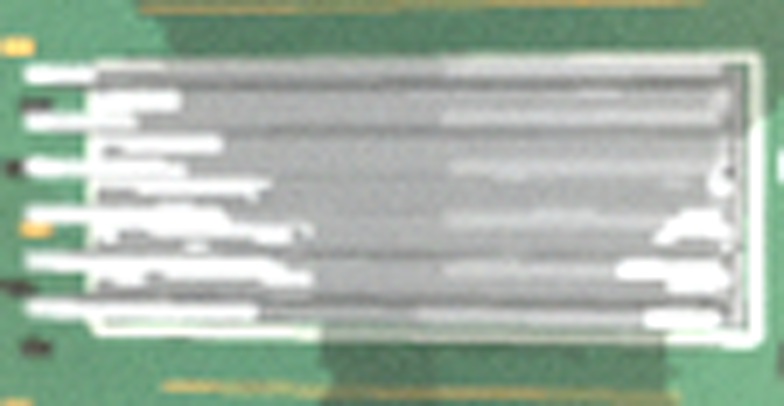

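The heat sink lies inside the outline on all sides, with about 1 mm of offset. The three parts can now go back.

```bash
python3 - <<'E'
from h import *
for n,dx in(('coil',0),('can',.4),('block',.4)):
    t,m,at,am,z=J[n];print(n);pick(m,am,z,25)
    if bot.get_obs()['finger_force']<10: raise SystemExit('lost')
    place(t+(dx,0),at,z)
go(tray(0,-30),AX,300,300);bot.dwell(.3);s=bot.snapshot('wrist');S=bot.snapshot('scene');S2=bot.snapshot('side');say('end');pickle.dump((s,S,S2),open('w4.pkl','wb'))
k=2.4;cv2.imwrite('pics/w4.png',np.vstack([cv2.resize(S['img'][115:240,170:345],None,fx=k,fy=k),cv2.resize(S2['img'][175:300,130:305],None,fx=k,fy=k)]))
cv2.imwrite('pics/w4b.png',cv2.resize(cv2.convertScaleAbs(s['img'][60:245,150:370],alpha=1.3),None,fx=3.2,fy=3.2))
E
```

```text
coil
pre t 58.9 pos [ 479.6 -342.7   34.2] F [ 0.1 -0.  -0. ] op 1.002 ff 0.0
gripped t 60.0 pos [ 479.5 -342.5   34. ] F [ 1.  -0.3 -0.6] op 0.441 ff 25.0
lifted t 61.3 pos [ 478.8 -342.3  188.7] F [-0.3 -0.4 -3. ] op 0.438 ff 25.0
contact d -0.5
down t 66.6 pos [586.7  -0.7  33.9] F [-1.5 -1.3  4.9] op 0.434 ff 25.0
can
pre t 72.2 pos [ 483.8 -274.8   62.3] F [ 0.1  0.2 -0.4] op 0.995 ff 0.0
gripped t 73.2 pos [ 483.7 -274.7   62. ] F [ 1.3  0.9 -0.1] op 0.466 ff 25.0
lifted t 74.4 pos [ 483.  -274.5  188.9] F [ 0.4 -0.5 -2.1] op 0.464 ff 25.0
contact d -0.5
down t 78.6 pos [483.6 -25.8  61.9] F [-2.7 -0.3  8.5] op 0.465 ff 25.0
block
pre t 82.9 pos [ 488.  -206.9   62.3] F [-0.4  0.3  0.7] op 1.002 ff 0.0
gripped t 83.9 pos [ 487.8 -206.8   62. ] F [ 0.7 -0.  -1.5] op 0.426 ff 25.0
lifted t 85.1 pos [ 487.2 -206.8  188.9] F [-0.1 -0.9 -2. ] op 0.423 ff 25.0
contact d -0.5
down t 89.3 pos [491.3  45.8  61.8] F [-1.3  0.   5.1] op 0.425 ff 25.0
end t 92.3 pos [533.3 -24.9 299.8] F [0.8 0.2 0.8] op 0.85 ff 0.0
```

View pics/w4.png

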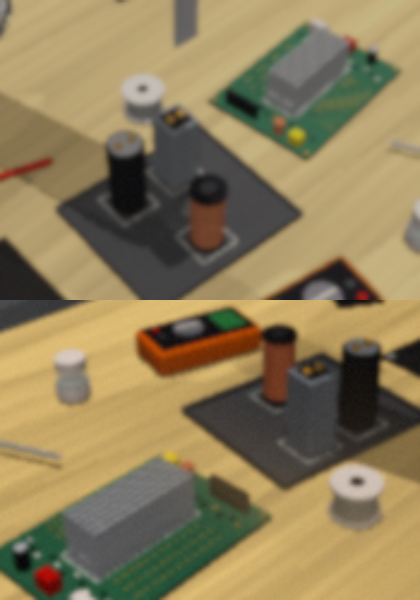

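View pics/w4b.png

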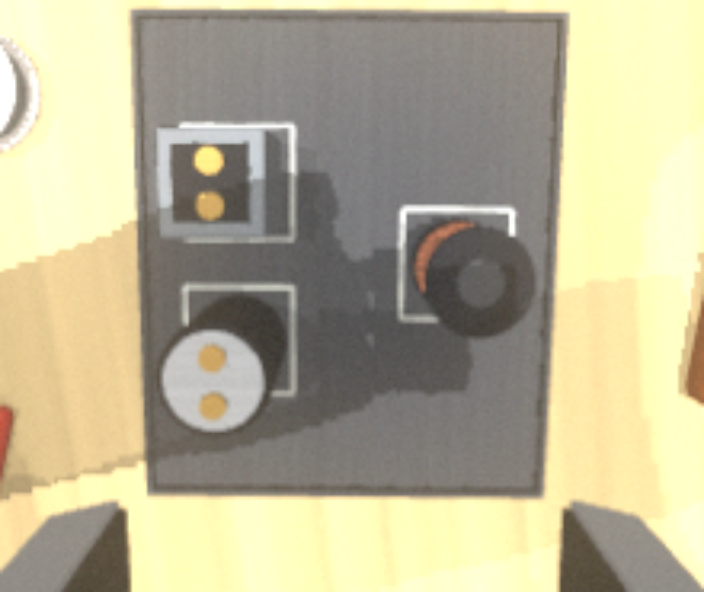

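All three parts stand upright on their squares, the heat sink sits on the pad, and the spool and meter look untouched. The gripper is clear, so I'll hand in.

```bash
python3 -c "
from station import bot
print(bot.close_job())"
```

```text
the job is handed in; nothing more can be done
None
```

The job is handed in at about 92 s of the 144 s allowed: the heat sink sits fins up inside the pad's white outline, about 1 mm off centre, and the capacitor can, capacitor block and coil were then put back upright on their tray squares, within about 1 mm as far as the cameras show, with the spool and meter looking untouched in the last pictures.

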